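Fit the silencer and set the bleed valve two turns open, holding the wheel

TASK

Get this air bleed valve ready: first push the loose silencer sleeve, open end down, fully home on the bare upright outlet spigot and let go of it. Then turn the handwheel clockwise until it stops, back it off exactly two full turns, and finish still gripping the wheel's revolving handle there, so that the setting cannot creep while I tighten the lock nut. Do not disturb the other things on the bench, and leave the silencer home.

Things in the scene. Friction and masses are not known exactly. Their poses are not given: they have to be found in the camera images.
- bleed_valve: Air bleed valve on a flat steel base plate (86 x 236 x 8 mm) fixed to the bench; it does not move. Origin: on the bench, straight under the valve stem; z up. The plate reaches from y = -170 to +66 mm. Along its own -y, 140 mm from the stem, a low horizontal pipe ends in an elbow with the upright outlet spigot; at +y is a short inlet nipple. The handwheel is over the origin (see stem_axis). On the bonnet under the wheel sits a hexagonal lock nut (leave it).
- spigot_tip (a point): Centre of the top of the brass outlet spigot, 83 mm above the bench. The spigot is a plain upright round stub, 17 mm in diameter, its top 7 mm coned to 10 mm, standing 35 mm above a flange (35 mm in diameter, the shoulder). A thin rubber ring round its middle does not bind.
- spigot_seat (a point): Spigot axis at the top face of the shoulder, 48 mm above the bench: where the silencer's open end must rest; z up.
- silencer: Loose silencer: a round grey metal sleeve 30 mm in diameter and 46 mm tall with a brass-coloured sintered cap (25 mm in diameter) on top, 63 mm tall in all, about 60 g. It stands upright on the bench on its open end. Origin: centre of the open end (underside), z up towards the cap. Its blind bore is 20 mm wide and 40 mm deep, so on the spigot it has about 1.5 mm to spare all round and slides down until its rim meets the shoulder. Any yaw is the same.
- stem_axis (a point): Point on the upright stem axis of the handwheel, fixed to the valve, 118 mm above the bench: the height of the middle of the wheel's rim when shut. The black handwheel is level, 105 mm across over its rim, with a hub and three spokes; its rim's upper side is 125 mm above the bench when shut, and it rises 2 mm with every turn opened.
- valve_wheel (a joint): Angle of the handwheel in rad: 0 = shut, hard against its stop; it grows as the wheel is opened, anticlockwise seen from above; one turn is 6.283, two turns are 12.566, and the fully open stop is at 22. It starts opened by less than one turn. The wheel turns stiffly (about 3 N at the handle) and stays where it is left. At 0 the handle stands on the side of the stem towards which body bleed_valve's own x axis points.
- handle_middle (a point): Middle of the revolving handle: an upright black round post, 18 mm in diameter and 50 mm tall, that stands on the rim of the handwheel 46 mm from the stem axis and turns freely about its own upright axis, so that a gripper can pinch it from above and go round in circles without turning itself. With the wheel shut this point is 156 mm above the bench; the post reaches from 27 mm below it to 23 mm above it. It goes round with the wheel and rises with it.
- spanner: Bystander: open-ended spanner, 34 x 193 x 6 mm, lying flat; origin at the centre of its underside.
- pvc_tee: Bystander: white plastic pipe tee, 68 x 59 x 42 mm; origin at the centre of its underside.
- tape_measure: Bystander: pocket tape measure, 34 x 79 x 58 mm; origin at the centre of its underside.
- revolving_handle: The revolving handle itself (see handle_middle), as a solid; origin: the centre of its underside, 27 mm below that point.
There are look-alikes about, which are no part of the job. What is meant by the silencer is not green, and is the smaller of those in its own colour.

How it is judged:
By the outcome, as a careful person would: the job done as asked, in the order asked, and still so for the second after the job is handed in, while the arm keeps its last pose, push and grip.
It also fails if it takes over 72 s, if anything falls off the work surface, if the arm or the gripper's body presses on something with over 40 N, if the wrist force passes 120 N, or if a joint passes its speed limit or range.

ROBOT

A 7-joint arm with a two-finger parallel gripper is mounted at the origin on a cart in front of the work surface, level with it; the furniture and walls round the work are solid. World frame = base frame: x ahead of the robot, y to its left, z up, the work surface at z = 0. Lengths are in m, angles in rad, forces in N, time in s.
With the tool pointing down it reaches from about 0.35 to 0.9 m from the base axis. Payload 8.1 kg.
Tool frame: the origin (TCP) lies at the very end of the fingers, on their centre line; the grasp point (between the pads) lies grip_point_offset behind it (grip_point_offset is the distance from the TCP to the grasp point, in m); z points along the fingers, y is the direction in which the jaws open and shut (so a half turn about z gives the same grasp; the last joint's range is limited). The gripper opens to 92 mm and grips with 3 to 60 N. Pads are 19 mm wide; open, the fingers measure 130 mm over their backs; the gripper's body (75 mm by 190 mm) begins 47 mm behind the grasp point.
Start: joints at [-1.255, 0.434, 0.025, 1.573, -0.012, 1.134, -0.075], TCP at [0.254, 0.571, 0.227] pointing down, gripper open.
Joint ranges: [-2.62, 2.62], [-0.44, 2.09], [-1.27, 1.32], [0.08, 2.57], [-1.32, 4.46], [0.12, 2], [-2.74, 2.74]. Speed limits (rad/s): [2.22, 2.22, 3.01, 3.01, 3.14, 3.14, 3.14].

INTERFACE

Orientations are given as a rotation vector (axis times angle).
In Python, from cell import * gives the robot as it stands.
- The arm moves only by the tool drive_tool, never from a script. Its argument "increments" is a list of rows, each an object of numbers: "grip": the gripper's target within -1 to 1 (shut at 1, half-way at 0, fully open at -1); "tx", "ty", "tz": the shift along the world's x, y, z normalised to -1 to 1, where 1 is 400 mm; "turn": the turn about the world's z normalised to -1 to 1, where 1 is 60 degrees. In form: [{"grip": .., "tx": .., "ty": .., "tz": .., "turn": ..}, ...]. A call has 1 to 20 rows; each row is the pose to reach, as a shift and turn from the pose measured when the call began; what a row does not reach only later rows make up. A row lasts 1/10 s, in which the tool goes at most 50 mm and 8.59 degrees, less where a joint would pass 70% of its speed; a pose out of reach is approached as far as the arm can. A call with a number of a shift or a turn outside -1 to 1 is refused whole. A call with a gripper value outside its range is refused whole. The fingers move at their own pace and stop on an object; "newtons" is the grip in N (left out, the last holds). Time passes only in rows, so rows that repeat a pose let the fingers close. It gives the time, the measured TCP pose, the force and the opening at its end, in the units of the state.
- observe(): the state, without advancing time (a new reading comes with each control period).
- get_image(name): name is "side" or "top" or "wrist"; returns the picture (480x640x3 uint8, red, green, blue); there is no depth.
- camera_info(name): a dict with "fx", "fy", "cx", "cy" (pixels), "eye" and "rotation" of the camera in the world; the wrist camera has in their place "hand_eye" (4x4, takes a point from camera to tool coordinates, whose origin is the TCP and whose axes are the flange's). Camera axes: x right, y down, z forward; pixel columns grow to the right and rows downward; lengths in m; the calibration is good to about 2 mm. A picture is of the moment at which its call begins: read the wrist's pose just before it. camera_info takes no time and is no camera call.
- sign_off(): hands the job in, once; it reports no verdict.
The state is a dict: "clock": time; "joints": joint angles; "dq": joint speeds; "joint_efforts": joint torques, N m; "position": TCP position; "ee_rot": TCP orientation; "force": force on the tool from outside, world axes, zero at the start; "ft_torque": the same for the moment, N m; "width": opening from 0.0 (shut) to 1.0 (fully open).
Only numpy, scipy, OpenCV 4.12 (cv2) and the standard library are available. Lean on these libraries where they do the work, as an engineer would, in place of code of your own. Each camera call takes 0.05 s, during which the arm holds its last target. There are 200 camera calls.

## Working session

There is one attempt and no reset: what is moved stays moved. The work goes in short steps, Python scripts to look and compute and a tool call to move; the robot and the scene stay as the last step left them, time stands still between calls to the robot, and variables do not carry over. Pictures are saved under pics/ and viewed, about 8 in all and at most 12, crops included, and the job is handed in when it is done.

Besides the shell and the picture viewer there is one more tool, called after "Request:" as a command line: name --argument value ..., lists and objects as JSON in quotes. drive_tool: Moves the arm, as the interface text tells. Its arguments: {"type":"object","properties":{"increments":{"type":"array","items":{"type":"object","properties":{"grip":{"type":"number"},"tx":{"type":"number"},"ty":{"type":"number"},"tz":{"type":"number"},"turn":{"type":"number"}}}},"newtons":{"type":"number"}},"required":["increments"]}

```bash
mkdir -p pics; cat > h.py <<'E'
from cell import *
import numpy as np, cv2
from scipy.spatial.transform import Rotation as R
def snap(n,f):
    s=observe(); im=get_image(n); cv2.imwrite('pics/'+f+'.png',cv2.cvtColor(im,cv2.COLOR_RGB2BGR)); return s,im
def ray(n,u,v,s=None):
    c=camera_info(n); d=np.array([(u-c['cx'])/c['fx'],(v-c['cy'])/c['fy'],1.])
    if 'eye' in c: return np.array(c['eye']),np.array(c['rotation'])@d
    T=np.eye(4);T[:3,:3]=R.from_rotvec(s['ee_rot']).as_matrix();T[:3,3]=s['position'];T=T@np.array(c['hand_eye'])
    return T[:3,3],T[:3,:3]@d
def onz(n,u,v,z,s=None):
    e,d=ray(n,u,v,s); return e+d*(z-e[2])/d[2]
def proj(n,p):
    c=camera_info(n); q=np.array(c['rotation']).T@(np.array(p)-c['eye']); return c['fx']*q[0]/q[2]+c['cx'],c['fy']*q[1]/q[2]+c['cy']
E
python3 - <<'E'
from h import *
for n in('top','side','wrist'): s,_=snap(n,n+'0'); print(n,camera_info(n))
print(s); print([x for x in globals() if 'grip' in x.lower()], grip_point_offset if 'grip_point_offset' in globals() else '')
E
```

```text
top {'fx': 499.7614079176596, 'fy': 499.7614079176596, 'cx': 321.63327621275323, 'cy': 233.70128610604945, 'eye': array([0.48084387, 0.18398374, 1.49064609]), 'rotation': array([-2.21848788,  2.15699542, -0.05443023])}
side {'fx': 573.619080014025, 'fy': 573.619080014025, 'cx': 319.1917718730166, 'cy': 248.9421868594345, 'eye': array([-0.02167076, -0.78608474,  0.59488772]), 'rotation': array([-1.92070498,  0.50207959, -0.32915598])}
wrist {'fx': 335.19589760256315, 'fy': 335.19589760256315, 'cx': 314.04409403733706, 'cy': 239.74000595774896, 'hand_eye': array([[-6.38385405e-05, -9.56736418e-01, -2.90956048e-01,
         7.98727953e-02],
       [ 9.99999995e-01, -4.05942227e-05, -8.59255860e-05,
         1.14388143e-03],
       [ 7.03970028e-05, -2.90956052e-01,  9.56736416e-01,
        -1.58462271e-01],
       [ 0.00000000e+00,  0.00000000e+00,  0.00000000e+00,
         1.00000000e+00]])}
{'clock': 0.1, 'joints': array([-1.25456844,  0.43513225,  0.02498648,  1.57401604, -0.01160163,
        1.13400859, -0.07510888]), 'dq': array([-2.33263316e-04, -1.62009457e-03,  1.14898446e-03, -1.15205775e-03,
       -1.54826606e-04, -8.09833813e-05, -1.42624055e-04]), 'joint_efforts': array([ 2.61452362e-03, -6.69125605e+01,  9.87794772e-01, -3.15142322e+01,
       -6.04384881e-02,  3.74442071e-02,  1.87301362e-05]), 'position': array([0.25404658, 0.57052699, 0.22603285]), 'ee_rot': array([-6.53200477e-01, -3.07276716e+00,  2.21413836e-03]), 'force': array([ 0.35097286, -0.53838425,  0.58805577]), 'ft_torque': array([ 0.00301453,  0.02917965, -0.02083609]), 'width': 1.001065339346375}
['grip_point_offset'] 0.0188
```

View pics/top0.png

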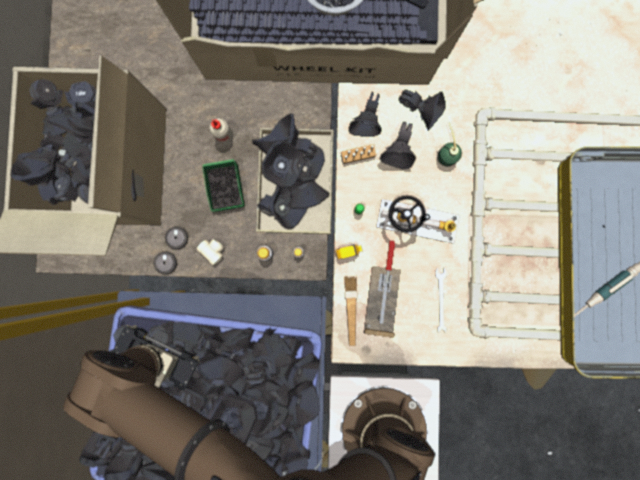

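View pics/side0.png

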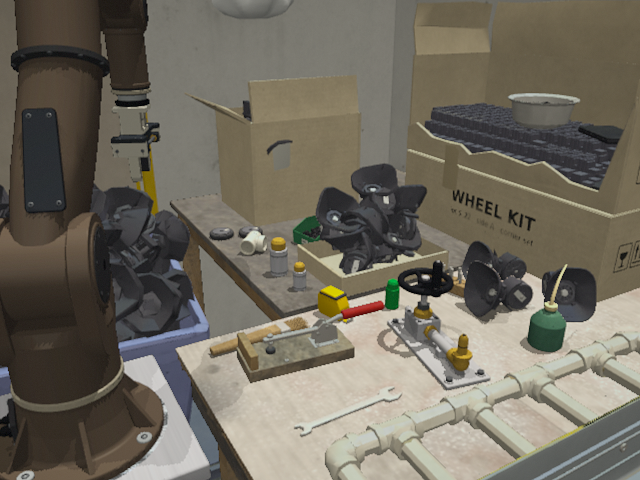

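The top view shows two brass-capped grey sleeves at (264,253) and (298,252). The right one is smaller, so it is the silencer. The wheel is at (407,213) and the spigot at (449,226). The side view has the small sleeve at (299,275), the spigot tip at (462,338) and the handle at (437,272).

```bash
sed -i "s/np.array(c\['rotation'\])/R.from_rotvec(c['rotation']).as_matrix()/g" h.py
cat >> h.py <<'E'
def tri(*rs):
    A=0;b=0
    for e,d in rs:
        d=d/np.linalg.norm(d);P=np.eye(3)-np.outer(d,d);A=A+P;b=b+P@e
    x=np.linalg.solve(A,b); return x,[float(np.linalg.norm((np.eye(3)-np.outer(d,d)/(d@d))@(x-e))) for e,d in rs]
E
python3 - <<'E'
from h import *
np.set_printoptions(precision=4,suppress=True)
for n,boxes in {'top':[(225,240,320,270),(425,205,465,245)],'side':[(260,230,320,295),(440,325,480,380)]}.items():
    im=cv2.imread(f'pics/{n}0.png'); h=cv2.cvtColor(im,cv2.COLOR_BGR2HSV)
    m=cv2.inRange(h,(15,110,90),(32,255,255))
    for x0,y0,x1,y1 in boxes:
        k,_,st,ce=cv2.connectedComponentsWithStats(m[y0:y1,x0:x1])
        for i in range(1,k):
            if st[i,4]>8: print(n,ce[i]+[x0,y0],st[i,:2]+[x0,y0],st[i,2:])
    # tee etc
print('small cap top@.06',onz('top',298,252,.06),'side',tri(ray('top',298,252),ray('side',299,266)))
print('spig',tri(ray('top',449,226),ray('side',462,336)))
print('hub',tri(ray('top',407,213),ray('side',425,281)))
a=cv2.imread('pics/top0.png')[170:280,230:470];b=cv2.imread('pics/side0.png')[220:400,260:500]
a=cv2.resize(a,None,fx=3.3,fy=3.3,interpolation=cv2.INTER_CUBIC)[:, :792];b=cv2.resize(b,(320,240),interpolation=cv2.INTER_CUBIC)
cv2.imwrite('pics/crop.png',a); cv2.imwrite('pics/crop2.png',cv2.resize(cv2.imread('pics/side0.png')[220:400,260:500],None,fx=3.3,fy=3.3,interpolation=cv2.INTER_CUBIC))
E
```

```text
top [262.79 252.68] [257 248] [ 12  11 100]
top [297.5556 251.9333] [294 249] [ 8  7 45]
top [447.1339 225.622 ] [439 221] [ 16  11 127]
side [277.7765 243.5529] [271 237] [ 15  14 170]
side [298.9167 266.4896] [294 262] [11 10 96]
side [462.7778 340.7576] [458 334] [10 13 99]
side [459.632  357.2053] [446 348] [ 26  23 375]
small cap top@.06 [0.5094 0.2631 0.06  ] side (array([0.51  , 0.263 , 0.0568]), [0.0006227216750075268, 0.0006227216750073637])
spig (array([ 0.5979, -0.1657,  0.0761]), [0.0039636841690669595, 0.003963684169066731])
hub (array([ 0.6237, -0.0365,  0.1196]), [0.00027876026373692945, 0.0002787602637369345])
```

View pics/crop.png

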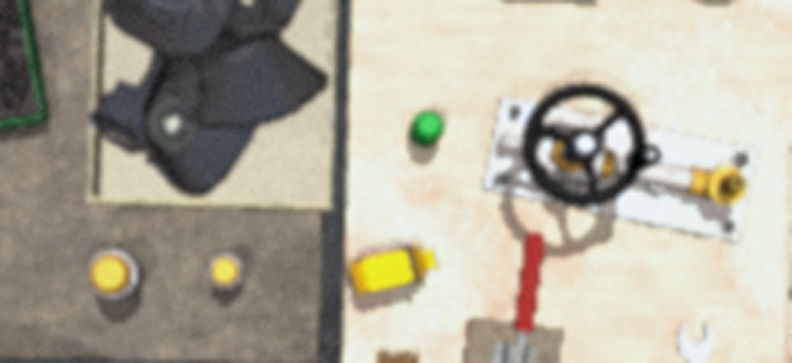

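View pics/crop2.png

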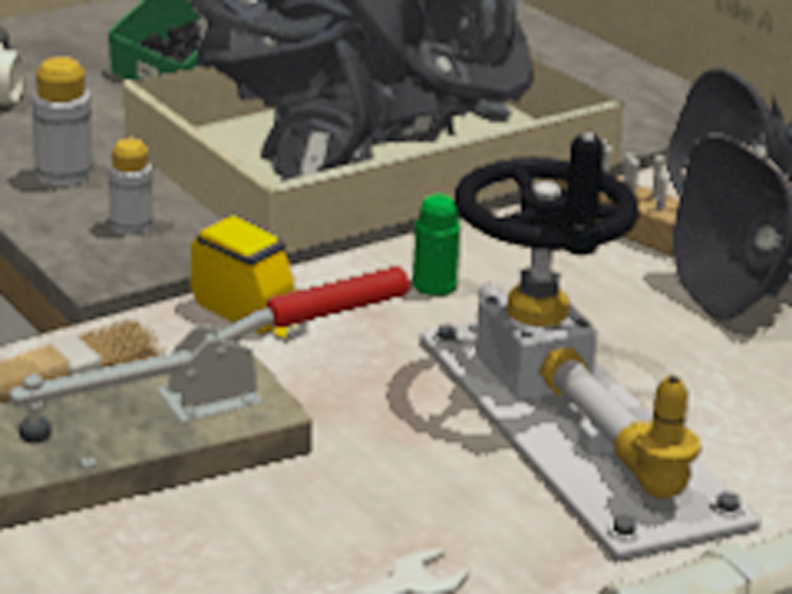

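The crops confirm the layout. In the top crop the hub is at (585,145), the handle tip at (650,155) and the spigot at (735,183). In the side crop the handle top is at (587,138) and the spigot tip at (672,380). A green decoy stands by the valve.

```bash
python3 - <<'E'
from h import *
np.set_printoptions(precision=4,suppress=True)
T=lambda x,y:(x/3.3+230,y/3.3+170)
S=lambda x,y:(x/3.3+260,y/3.3+220)
t=lambda a,b:tri(ray('top',*T(*a)),ray('side',*S(*b)))
for n,a,b in [('big cap',(108,270),(61,65)),('small cap',(224,270),(130,143)),('handle top',(651,155),(587,138)),('hub',(585,145),(545,185)),('spig',(733,183),(672,380))]: print(n,*t(a,b))
for p in [(498,98),(752,152),(737,240),(485,188)]: print('plate',onz('top',*T(*p),.008)[:2])
for p in [(200,192),(255,125),(325,82),(100,120)]: print('fan@.08',onz('top',*T(*p),.08)[:2])
for p in [(90,205),(330,208)]: print('box@.04',onz('top',*T(*p),.04)[:2])
s=observe();print(R.from_rotvec(s['ee_rot']).as_matrix())
E
```

```text
big cap [0.5069 0.3607 0.0871] [0.0002685788633789033, 0.0002685788633791247]
small cap [0.5107 0.2629 0.0633] [0.0009509100157080353, 0.0009509100157079976]
handle top [ 0.6095 -0.0812  0.1795] [0.0010887793090955942, 0.001088779309095567]
hub [ 0.6212 -0.0365  0.1303] [0.0012086106662299362, 0.0012086106662296788]
spig [ 0.5977 -0.172   0.0813] [0.002075015552909728, 0.0020750155529097297]
plate [0.6732 0.0237]
plate [ 0.6306 -0.2058]
plate [ 0.5509 -0.1933]
plate [0.5914 0.0337]
fan@.08 [0.5758 0.2851]
fan@.08 [0.6348 0.2396]
fan@.08 [0.6736 0.1805]
fan@.08 [0.6355 0.3731]
box@.04 [0.5643 0.3846]
box@.04 [0.5676 0.1729]
[[-0.9135  0.4068 -0.0003]
 [ 0.4068  0.9135 -0.0011]
 [-0.0001 -0.0011 -1.    ]]
```

View pics/wrist0.png

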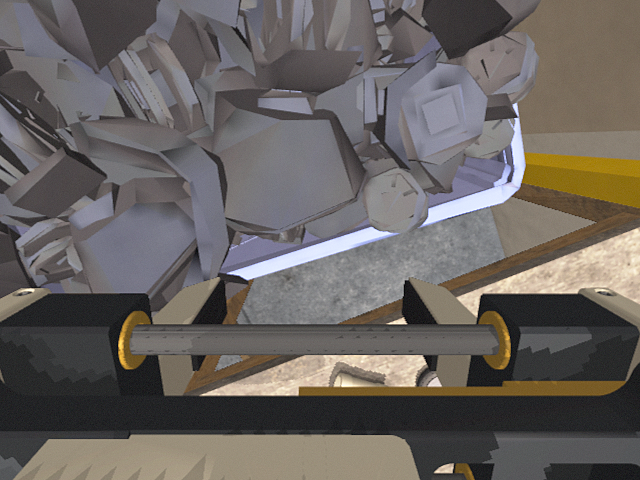

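The wrist view shows the body's long side lies along the jaw axis, and the camera looks in from tool +x. My plan is to pick with the jaws at about 126–130°, clear of the big sleeve and the fans, and place with the jaws at about 169°, across the valve.

Request:
drive_tool --increments '[{"tx": 0.1, "ty": -0.1, "tz": 0, "turn": 0.1, "grip": -1}, {"tx": 0.2, "ty": -0.2, "tz": 0, "turn": 0.2}, {"tx": 0.3, "ty": -0.3, "tz": 0, "turn": 0.35}, {"tx": 0.4, "ty": -0.42, "tz": 0, "turn": 0.5}, {"tx": 0.5, "ty": -0.55, "tz": 0, "turn": 0.65}, {"tx": 0.57, "ty": -0.67, "tz": 0, "turn": 0.8}, {"tx": 0.64, "ty": -0.77, "tz": 0, "turn": 0.9}, {"tx": 0.64, "ty": -0.77, "tz": 0, "turn": 1}, {"tx": 0.64, "ty": -0.77, "tz": -0.1, "turn": 1}, {"tx": 0.64, "ty": -0.77, "tz": -0.19, "turn": 1}, {"tx": 0.64, "ty": -0.77, "tz": -0.19, "turn": 1, "grip": -0.15}, {"tx": 0.64, "ty": -0.77, "tz": -0.19, "turn": 1, "grip": -0.15}, {"tx": 0.64, "ty": -0.77, "tz": -0.19, "turn": 1, "grip": -0.15}, {"tx": 0.64, "ty": -0.77, "tz": -0.19, "turn": 1, "grip": -0.15}]'

```text
invalid input
```

```bash
cat > m.py <<'E'
from h import *
np.set_printoptions(precision=4,suppress=True)
def brass(f,z,minA=60):
    s,im=snap('wrist',f); m=cv2.inRange(cv2.cvtColor(im,cv2.COLOR_RGB2HSV),(15,110,70),(32,255,255))
    k,_,st,ce=cv2.connectedComponentsWithStats(m)
    Rm=R.from_rotvec(s['ee_rot']).as_matrix()
    print(s['clock'],s['position'],'jaw deg',np.degrees(np.arctan2(Rm[1,1],Rm[0,1])),s['width'])
    for i in range(1,k):
        if st[i,4]>minA:
            c=st[i,:2]+st[i,2:4]/2; print(ce[i],st[i],onz('wrist',*ce[i],z,s),'bbox',onz('wrist',*c,z,s)-s['position'])
    return s,im
E
python3 -c "
from m import *
brass('w1',.063)"
```

```text
0.15 [0.2541 0.5706 0.2262] jaw deg 65.99870887315753 0.9996053665995346
[582.5643 177.998 ] [ 513  152  127   62 5058] [0.3185 0.8219 0.063 ] bbox [ 0.0668  0.245  -0.1632]
[535.9019 250.8766] [ 440  212  200   79 1264] [0.3729 0.7646 0.063 ] bbox [ 0.1212  0.1976 -0.1632]
[235.9371 304.6286] [223 280  30  44 350] [0.3031 0.4587 0.063 ] bbox [ 0.0471 -0.1085 -0.1632]
[371.8591 314.5155] [340 301  57  23 291] [0.373  0.5868 0.063 ] bbox [ 0.1151  0.0137 -0.1632]
[130.2674 340.018 ] [118 311  33  59 946] [0.2941 0.3317 0.063 ] bbox [ 0.0424 -0.235  -0.1632]
[497.6727 340.0622] [478 311  33  59 932] [0.4588 0.7021 0.063 ] bbox [ 0.2038  0.1282 -0.1632]
[221.3211 369.311 ] [184 355  97  38 897] [0.3687 0.4052 0.063 ] bbox [ 0.1254 -0.1568 -0.1632]
[477.6381 389.4192] [ 299  381  327   15 3559] [0.5138 0.6637 0.063 ] bbox [ 0.2513  0.0774 -0.1632]
[464.133  470.2118] [455 463  20  17 203] [0.6271 0.6138 0.063 ] bbox [ 0.3755  0.0435 -0.1632]
```

View pics/w1.png

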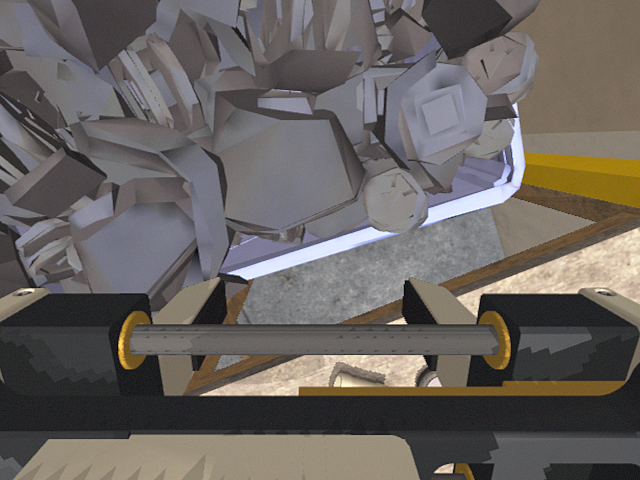

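The call was refused, so the arm did not move and this view is the same as before. Every row probably needs all five fields.

Request:
drive_tool --increments '[{"tx": 0.1, "ty": -0.1, "tz": 0, "turn": 0.1, "grip": -1}, {"tx": 0.2, "ty": -0.2, "tz": 0, "turn": 0.2, "grip": -1}, {"tx": 0.3, "ty": -0.3, "tz": 0, "turn": 0.35, "grip": -1}, {"tx": 0.4, "ty": -0.42, "tz": 0, "turn": 0.5, "grip": -1}, {"tx": 0.5, "ty": -0.55, "tz": 0, "turn": 0.65, "grip": -1}, {"tx": 0.57, "ty": -0.67, "tz": 0, "turn": 0.8, "grip": -1}, {"tx": 0.64, "ty": -0.77, "tz": 0, "turn": 0.9, "grip": -1}, {"tx": 0.64, "ty": -0.77, "tz": 0, "turn": 1, "grip": -1}, {"tx": 0.64, "ty": -0.77, "tz": -0.1, "turn": 1, "grip": -1}, {"tx": 0.64, "ty": -0.77, "tz": -0.19, "turn": 1, "grip": -1}, {"tx": 0.64, "ty": -0.77, "tz": -0.19, "turn": 1, "grip": -0.15}, {"tx": 0.64, "ty": -0.77, "tz": -0.19, "turn": 1, "grip": -0.15}, {"tx": 0.64, "ty": -0.77, "tz": -0.19, "turn": 1, "grip": -0.15}, {"tx": 0.64, "ty": -0.77, "tz": -0.19, "turn": 1, "grip": -0.15}]' --newtons 20

```text
clock: 1.6
position: [0.5108, 0.2639, 0.1522]
ee_rot: [-0.971, 2.984, -0.0]
force: [-0.4, 0.2, -0.3]
width: 0.701
```

```bash
python3 -c "
from m import *
brass('w2',.063)"
```

```text
1.6 [0.5108 0.2639 0.1522] jaw deg 126.06272712908509 0.7012524478684697
[220.342   26.9874] [ 187    0   65   66 2623] [0.4271 0.1298 0.063 ] bbox [-0.0804 -0.1328 -0.0892]
[238.0923 132.6813] [136   0 189 294 888] [0.4755 0.1739 0.063 ] bbox [-0.0239 -0.0892 -0.0892]
[333.8548  31.2903] [329  23  11  23  62] [0.3859 0.1906 0.063 ] bbox [-0.1237 -0.0719 -0.0892]
[167.2355 139.0225] [ 121  105   95   65 3962] [0.5086 0.1357 0.063 ] bbox [-0.0036 -0.1281 -0.0892]
[524.4135 247.839 ] [478 214 103  75 907] [0.4168 0.3994 0.063 ] bbox [-0.0943  0.1409 -0.0892]
[313.4395 240.7229] [299 224  30  34 794] [0.5086 0.2635 0.063 ] bbox [-0.0022  0.     -0.0892]
[612.5068 281.3755] [ 580  262   60   42 1036] [0.395  0.4773 0.063 ] bbox [-0.1136  0.2129 -0.0892]
[428.066  296.4623] [419 288  16  18 106] [0.4921 0.3669 0.063 ] bbox [-0.0178  0.1025 -0.0892]
[448.7067 341.0419] [434 311  24  58 525] [0.5131 0.409  0.063 ] bbox [ 0.0029  0.1425 -0.0892]
[179.3297 340.9466] [171 312  24  57 543] [0.6482 0.2238 0.063 ] bbox [ 0.1352 -0.0379 -0.0892]
[434.5649 389.031 ] [ 242  381  344   14 3415] [0.5571 0.4327 0.063 ] bbox [ 0.0563  0.1532 -0.0892]
```

The cap is within 2 mm of the tool axis, so I can descend and grip.

Request:
drive_tool --increments '[{"tx": -0.005, "ty": 0, "tz": -0.06, "turn": 0.06, "grip": -0.15}, {"tx": -0.005, "ty": 0, "tz": -0.12, "turn": 0.06, "grip": -0.15}, {"tx": -0.005, "ty": 0, "tz": -0.18, "turn": 0.06, "grip": -0.15}, {"tx": -0.005, "ty": 0, "tz": -0.24, "turn": 0.06, "grip": -0.15}, {"tx": -0.005, "ty": 0, "tz": -0.29, "turn": 0.06, "grip": -0.15}, {"tx": -0.005, "ty": 0, "tz": -0.322, "turn": 0.06, "grip": -0.15}, {"tx": -0.005, "ty": 0, "tz": -0.322, "turn": 0.06, "grip": -0.15}, {"tx": -0.005, "ty": 0, "tz": -0.322, "turn": 0.06, "grip": 0.3}, {"tx": -0.005, "ty": 0, "tz": -0.322, "turn": 0.06, "grip": 0.6}, {"tx": -0.005, "ty": 0, "tz": -0.322, "turn": 0.06, "grip": 1}, {"tx": -0.005, "ty": 0, "tz": -0.322, "turn": 0.06, "grip": 1}, {"tx": -0.005, "ty": 0, "tz": -0.322, "turn": 0.06, "grip": 1}, {"tx": -0.005, "ty": 0, "tz": -0.322, "turn": 0.06, "grip": 1}, {"tx": -0.005, "ty": 0, "tz": -0.322, "turn": 0.06, "grip": 1}]' --newtons 20

```text
clock: 3.05
position: [0.5094, 0.264, 0.024]
ee_rot: [-1.064, 2.951, 0.0]
force: [-0.1, -0.7, 6.9]
width: 0.322
```

Gripped: the opening reads 29.6 mm. Next I lift and carry it to a look pose beside the spigot.

Request:
drive_tool --increments '[{"tx": 0, "ty": 0, "tz": 0.05, "turn": 0, "grip": 1}, {"tx": 0, "ty": 0, "tz": 0.13, "turn": 0, "grip": 1}, {"tx": 0, "ty": 0, "tz": 0.22, "turn": 0, "grip": 1}, {"tx": 0, "ty": 0, "tz": 0.32, "turn": 0, "grip": 1}, {"tx": 0, "ty": 0, "tz": 0.42, "turn": 0, "grip": 1}, {"tx": 0, "ty": -0.08, "tz": 0.515, "turn": 0.1, "grip": 1}, {"tx": 0, "ty": -0.17, "tz": 0.515, "turn": 0.2, "grip": 1}, {"tx": 0.02, "ty": -0.27, "tz": 0.515, "turn": 0.3, "grip": 1}, {"tx": 0.05, "ty": -0.37, "tz": 0.515, "turn": 0.4, "grip": 1}, {"tx": 0.08, "ty": -0.47, "tz": 0.515, "turn": 0.5, "grip": 1}, {"tx": 0.12, "ty": -0.57, "tz": 0.515, "turn": 0.6, "grip": 1}, {"tx": 0.17, "ty": -0.67, "tz": 0.515, "turn": 0.663, "grip": 1}, {"tx": 0.21, "ty": -0.77, "tz": 0.515, "turn": 0.663, "grip": 1}, {"tx": 0.24, "ty": -0.86, "tz": 0.515, "turn": 0.663, "grip": 1}, {"tx": 0.25, "ty": -0.918, "tz": 0.515, "turn": 0.663, "grip": 1}, {"tx": 0.25, "ty": -0.918, "tz": 0.515, "turn": 0.663, "grip": 1}, {"tx": 0.25, "ty": -0.918, "tz": 0.515, "turn": 0.663, "grip": 1}]' --newtons 20

```text
clock: 4.75
position: [0.6088, -0.1066, 0.229]
ee_rot: [-1.998, 2.42, 0.006]
force: [0.3, 1.8, -1.9]
width: 0.323
```

```bash
python3 -c "
from m import *
brass('w3',.083)"
```

```text
4.75 [ 0.6088 -0.1066  0.229 ] jaw deg 169.08384013555514 0.3234785260724281
[311.1102 154.1378] [ 294  131   35   49 1234] [ 0.5987 -0.1688  0.083 ] bbox [-0.0103 -0.061  -0.146 ]
[ 93.1011 194.6629] [ 84 185  14  22  89] [ 0.8007 -0.1712  0.083 ] bbox [ 0.1942 -0.0638 -0.146 ]
[ 57.8488 209.4099] [ 19 196  65  36 344] [ 0.8379 -0.1645  0.083 ] bbox [ 0.2366 -0.0549 -0.146 ]
[618.7406 260.0228] [604 236  36  59 744] [ 0.3255 -0.0148  0.083 ] bbox [-0.2869  0.0982 -0.146 ]
[312.8143 247.7932] [301 240  24  15 237] [ 0.6138 -0.0832  0.083 ] bbox [ 0.0047  0.0232 -0.146 ]
[314.5167 314.7508] [290 299  52  25 658] [ 0.6258 -0.0121  0.083 ] bbox [ 0.0148  0.0911 -0.146 ]
[247.1941 342.4388] [244 313   8  56 237] [0.7013 0.0066 0.083 ] bbox [ 0.0912  0.1117 -0.146 ]
[381.0543 343.1312] [378 313   7  56 221] [0.5635 0.034  0.083 ] bbox [-0.0461  0.1382 -0.146 ]
[554.9747 321.202 ] [527 316  44   9 198] [0.3848 0.042  0.083 ] bbox [-0.218   0.1466 -0.146 ]
[314.4737 357.0526] [298 355  33   7 152] [0.6354 0.0376 0.083 ] bbox [ 0.0269  0.146  -0.146 ]
```

View pics/w3.png

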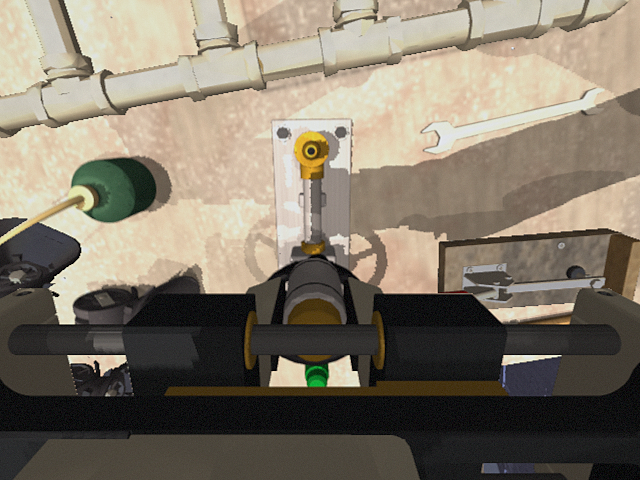

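The wrist view has the spigot tip at (311,150) and the held sleeve's open end near (313,268), with nothing in the way.

```bash
python3 - <<'E'
from m import *
im=cv2.imread('pics/w3.png'); s=observe()
h=cv2.cvtColor(im,cv2.COLOR_BGR2HSV)
roi=h[120:185,290:335,2]; dark=cv2.inRange(roi,0,70)
k,_,st,ce=cv2.connectedComponentsWithStats(dark)
for i in range(1,k):
    if st[i,4]>5: print('dark',ce[i]+[290,120],st[i])
for v in (148,150,152): print(v,onz('wrist',311.3,v,.083,s)-s['position'],onz('wrist',311.3,v,.083,s))
# flange top from its left/right extents & top
print('flange at .048',onz('wrist',311.5,148,.048,s))
c=camera_info('wrist');T=np.eye(4);T[:3,:3]=R.from_rotvec(s['ee_rot']).as_matrix();T[:3,3]=s['position'];T=T@np.array(c['hand_eye'])
for a in ([0,0,0],[.015,0,0],[0,.015,0],[0,-.015,0]):
    p=s['position']+T[:3,:3]@np.zeros(3)+R.from_rotvec(s['ee_rot']).as_matrix()@(np.array(a)+[0,0,.024]); q=T[:3,:3].T@(p-T[:3,3]); print('open end proj',a,c['fx']*q[0]/q[2]+c['cx'],c['fy']*q[1]/q[2]+c['cy'])
a=cv2.resize(im[115:185,280:345],None,fx=8,fy=8,interpolation=cv2.INTER_CUBIC);b=cv2.resize(im[240:345,270:360],None,fx=5,fy=5,interpolation=cv2.INTER_CUBIC)
H=max(a.shape[0],b.shape[0]);o=np.zeros((H,a.shape[1]+b.shape[1],3),np.uint8);o[:a.shape[0],:a.shape[1]]=a;o[:b.shape[0],a.shape[1]:]=b
o=cv2.resize(o,None,fx=.8,fy=.8);print(o.shape);cv2.imwrite('pics/c3.png',o)
E
```

```text
dark [310.625  150.6562] [18 28  6  6 32]
dark [317.2727 154.4545] [25 31  5  7 11]
148 [-0.011  -0.0673 -0.1465] [ 0.5979 -0.1712  0.083 ]
150 [-0.0107 -0.0656 -0.1465] [ 0.5982 -0.1695  0.083 ]
152 [-0.0104 -0.0639 -0.1465] [ 0.5985 -0.1679  0.083 ]
flange at .048 [ 0.5982 -0.1701  0.048 ]
open end proj [0, 0, 0] 312.70538497173635 275.48095282804314
open end proj [0.015, 0, 0] 312.6734874057351 251.32331122469043
open end proj [0, 0.015, 0] 338.22049402392344 275.4820532182119
open end proj [0, -0.015, 0] 287.1912983313301 275.4798524819679
(448, 776, 3)
```

View pics/c3.png

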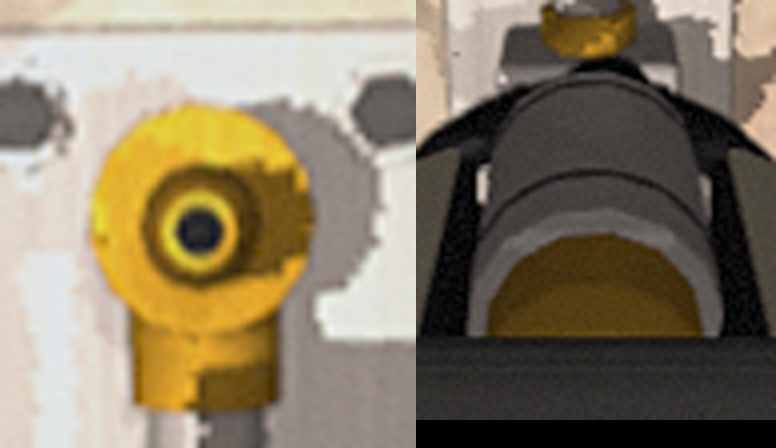

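Request:
drive_tool --increments '[{"tx": -0.015, "ty": -0.08, "tz": 0, "turn": 0.007, "grip": 1}, {"tx": -0.027, "ty": -0.1585, "tz": 0, "turn": 0.007, "grip": 1}, {"tx": -0.027, "ty": -0.1585, "tz": -0.04, "turn": 0.007, "grip": 1}, {"tx": -0.027, "ty": -0.1585, "tz": -0.1, "turn": 0.007, "grip": 1}, {"tx": -0.027, "ty": -0.1585, "tz": -0.16, "turn": 0.007, "grip": 1}, {"tx": -0.027, "ty": -0.1585, "tz": -0.22, "turn": 0.007, "grip": 1}, {"tx": -0.027, "ty": -0.1585, "tz": -0.26, "turn": 0.007, "grip": 1}, {"tx": -0.027, "ty": -0.1585, "tz": -0.26, "turn": 0.007, "grip": 1}, {"tx": -0.027, "ty": -0.1585, "tz": -0.26, "turn": 0.007, "grip": 1}]' --newtons 20

```text
clock: 5.7
position: [0.5986, -0.1662, 0.1261]
ee_rot: [-2.013, 2.406, 0.005]
force: [1.1, 1.5, 0.2]
width: 0.328
```

```bash
python3 - <<'E'
from m import *
s,w=snap('wrist','w4'); _,d=snap('side','s4'); print(s['clock'],s['position'],s['force'])
a=cv2.resize(cv2.imread('pics/w4.png')[200:330,240:390],None,fx=3,fy=3,interpolation=cv2.INTER_CUBIC)
b=cv2.resize(cv2.imread('pics/s4.png')[290:390,425:505],None,fx=4,fy=4,interpolation=cv2.INTER_CUBIC)
o=np.zeros((400,770,3),np.uint8);o[:390,:450]=a;o[:400,450:770]=b;cv2.imwrite('pics/c4.png',o)
print('side proj spigot tip',proj('side',[.598,-.170,.083]),'open end',proj('side',s['position']-[0,0,.024]))
E
```

```text
5.7 [ 0.5986 -0.1662  0.1261] [1.0699 1.5197 0.2389]
side proj spigot tip (np.float64(461.7878184257362), np.float64(333.85575067822384)) open end (np.float64(461.5427072311932), np.float64(322.93831508420794))
```

View pics/c4.png

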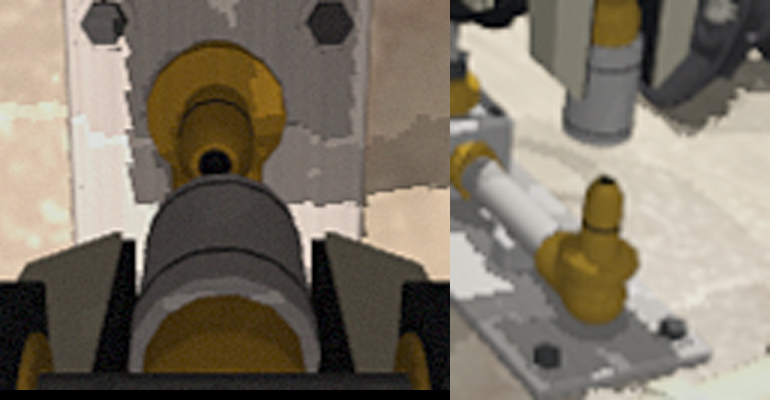

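The spigot estimates from the last two looks disagree by several mm along the valve. I'll let the arm settle and measure again.

Request:
drive_tool --increments '[{"tx": 0, "ty": 0, "tz": 0, "turn": 0, "grip": 1}, {"tx": 0, "ty": 0, "tz": 0, "turn": 0, "grip": 1}, {"tx": 0, "ty": 0, "tz": 0, "turn": 0, "grip": 1}]' --newtons 20

```text
clock: 6.1
position: [0.5993, -0.1668, 0.1275]
ee_rot: [-2.01, 2.406, 0.002]
force: [0.8, -0.2, -0.7]
width: 0.328
```

```bash
cat > sp.py <<'E'
from m import *
import sys
s,w=snap('wrist',sys.argv[1]); Rm=R.from_rotvec(s['ee_rot']).as_matrix()
print(s['clock'],s['position'],s['force'],'dq',abs(s['dq']).max(),'jaw',np.degrees(np.arctan2(Rm[1,1],Rm[0,1])),'toolz',Rm[:,2])
h=cv2.cvtColor(w,cv2.COLOR_RGB2HSV)
br=cv2.inRange(h,(12,120,40),(32,255,255)); br[300:]=0; br[:,:250]=0; br[:,380:]=0
cs,_=cv2.findContours(br,0,2); c=max(cs,key=cv2.contourArea); x,y,ww,hh=cv2.boundingRect(c); print('brass box',x,y,ww,hh)
# flange: width and upper edge -> centre
mk=cv2.inRange(h[y:y+hh+10,x:x+ww,2],0,40)
k,_,st,ce=cv2.connectedComponentsWithStats(mk)
for i in range(1,k):
    if 8<st[i,4]<200: print('dark blob',ce[i]+[x,y],st[i,2:], 'tip@.083 tool', Rm.T@(onz('wrist',*(ce[i]+[x,y]),.083,s)-s['position']),'world',onz('wrist',*(ce[i]+[x,y]),.083,s))
top=onz('wrist',x+ww/2,y,.048,s); ctr=top-Rm[:,0]*.0175; print('flange ctr world',ctr,'tool',Rm.T@(ctr-s['position']))
E
python3 sp.py w5; python3 -c "
from m import *
print(observe()['position'],observe()['joints'])"
```

```text
6.1 [ 0.5993 -0.1668  0.1275] [ 0.8216 -0.1658 -0.6929] dq 0.004488884475194258 jaw 169.75491518331847 toolz [ 0.004   0.0046 -1.    ]
brass box 291 214 46 48
dark blob [310.1176 234.6471] [16  6 17] tip@.083 tool [ 0.0191 -0.0017  0.0444] world [ 0.5978 -0.1857  0.083 ]
dark blob [312.8571 253.9571] [11  8 70] tip@.083 tool [0.0062 0.     0.0444] world [ 0.5984 -0.1727  0.083 ]
dark blob [327.3333 264.1667] [17 11 18] tip@.083 tool [-0.0008  0.0094  0.0445] world [ 0.5904 -0.1642  0.083 ]
flange ctr world [ 0.5976 -0.1733  0.0481] tool [0.0071 0.0007 0.0794]
[ 0.5992 -0.1669  0.1272] [ 0.7487  0.6901 -0.8865  1.6456  0.5848  1.0891  2.6586]
```

Settled, the spigot is at (0.598, -0.173), which agrees with the top and side views. Now I'll get the held sleeve's rim in tool coordinates from the same picture.

```bash
python3 - <<'E'
from m import *
im=cv2.imread('pics/w5.png'); g=cv2.cvtColor(im,cv2.COLOR_BGR2HSV)
for u in (306,314,322): print(u,[(v,int(g[v,u,1]),int(g[v,u,2])) for v in range(248,274,1)])
for v in (272,280): print(v,[(u,int(g[v,u,1]),int(g[v,u,2])) for u in list(range(280,296))+list(range(332,350))])
s=observe();Rm=R.from_rotvec(s['ee_rot']).as_matrix();c=camera_info('wrist');H=np.linalg.inv(np.array(c['hand_eye']))
def pt(p): q=H@[*p,1]; return np.round([c['fx']*q[0]/q[2]+c['cx'],c['fy']*q[1]/q[2]+c['cy']],1)
for x in(.015,.0125,.010,.0075): print('far rim tool x',x,pt([x,0,.024]))
for z in(.024,.02,.012):print('silh',z,pt([0,.015,z]),pt([0,-.015,z]),pt([0.0106,.0106,z]),pt([.0106,-.0106,z]))
E
```

```text
306 [(248, 203, 78), (249, 190, 78), (250, 198, 80), (251, 211, 92), (252, 207, 101), (253, 205, 97), (254, 193, 95), (255, 199, 95), (256, 183, 96), (257, 212, 88), (258, 151, 71), (259, 19, 67), (260, 22, 70), (261, 23, 34), (262, 24, 54), (263, 32, 72), (264, 30, 68), (265, 20, 64), (266, 25, 70), (267, 19, 67), (268, 36, 70), (269, 38, 67), (270, 36, 64), (271, 31, 66), (272, 22, 69), (273, 23, 68)]
314 [(248, 194, 117), (249, 186, 100), (250, 154, 38), (251, 170, 15), (252, 182, 7), (253, 68, 15), (254, 187, 15), (255, 112, 16), (256, 255, 5), (257, 21, 24), (258, 27, 67), (259, 26, 78), (260, 40, 38), (261, 14, 53), (262, 19, 66), (263, 25, 71), (264, 25, 71), (265, 34, 74), (266, 36, 71), (267, 38, 68), (268, 22, 69), (269, 32, 71), (270, 24, 74), (271, 26, 68), (272, 33, 69), (273, 29, 70)]
322 [(248, 185, 80), (249, 214, 75), (250, 177, 75), (251, 205, 66), (252, 181, 72), (253, 202, 67), (254, 178, 63), (255, 215, 64), (256, 213, 60), (257, 207, 59), (258, 224, 50), (259, 45, 68), (260, 28, 63), (261, 15, 34), (262, 30, 51), (263, 24, 74), (264, 22, 70), (265, 18, 72), (266
[... 817 characters left out ...]
, 18, 57), (291, 35, 65), (292, 27, 67), (293, 32, 63), (294, 16, 62), (295, 27, 57), (332, 20, 65), (333, 27, 67), (334, 25, 62), (335, 24, 65), (336, 21, 62), (337, 32, 64), (338, 28, 55), (339, 26, 40), (340, 29, 169), (341, 32, 238), (342, 31, 235), (343, 35, 182), (344, 24, 32), (345, 16, 47), (346, 15, 51), (347, 28, 45), (348, 48, 48), (349, 53, 68)]
far rim tool x 0.015 [312.7 251.3]
far rim tool x 0.0125 [312.7 255.4]
far rim tool x 0.01 [312.7 259.5]
far rim tool x 0.0075 [312.7 263.5]
silh 0.024 [338.2 275.5] [287.2 275.5] [331.  258.5] [294.4 258.5]
silh 0.02 [338.7 278.2] [286.7 278.2] [331.4 260.9] [294.  260.9]
silh 0.012 [339.7 284. ] [285.5 284. ] [332.1 266.1] [293.1 266.1]
```

Request:
drive_tool --increments '[{"tx": -0.0035, "ty": -0.021, "tz": 0, "turn": 0, "grip": 1}, {"tx": -0.0035, "ty": -0.021, "tz": 0, "turn": 0, "grip": 1}, {"tx": -0.0035, "ty": -0.021, "tz": -0.02, "turn": 0, "grip": 1}, {"tx": -0.0035, "ty": -0.021, "tz": -0.04, "turn": 0, "grip": 1}, {"tx": -0.0035, "ty": -0.021, "tz": -0.055, "turn": 0, "grip": 1}, {"tx": -0.0035, "ty": -0.021, "tz": -0.07, "turn": 0, "grip": 1}, {"tx": -0.0035, "ty": -0.021, "tz": -0.084, "turn": 0, "grip": 1}, {"tx": -0.0035, "ty": -0.021, "tz": -0.084, "turn": 0, "grip": 1}, {"tx": -0.0035, "ty": -0.021, "tz": -0.084, "turn": 0, "grip": 1}]' --newtons 20

```text
clock: 7.05
position: [0.5978, -0.1752, 0.0936]
ee_rot: [-2.011, 2.406, 0.002]
force: [-0.3, -0.5, -1.2]
width: 0.322
```

```bash
python3 - <<'E'
from m import *
s,_=snap('side','s6'); snap('wrist','w6'); print(s['clock'],s['position'],s['force'],s['joints'][6])
b=cv2.resize(cv2.imread('pics/s6.png')[280:390,420:510],None,fx=4.5,fy=4.5,interpolation=cv2.INTER_CUBIC)
a=cv2.resize(cv2.imread('pics/w6.png')[200:330,260:370],None,fx=3.5,fy=3.5,interpolation=cv2.INTER_CUBIC)
o=np.zeros((495,790,3),np.uint8);o[:,:405]=b;o[:455,405:790]=a;cv2.imwrite('pics/c6.png',o)
E
```

```text
7.05 [ 0.5978 -0.1752  0.0936] [-0.2788 -0.4599 -1.2012] 2.64169116660251
```

View pics/c6.png

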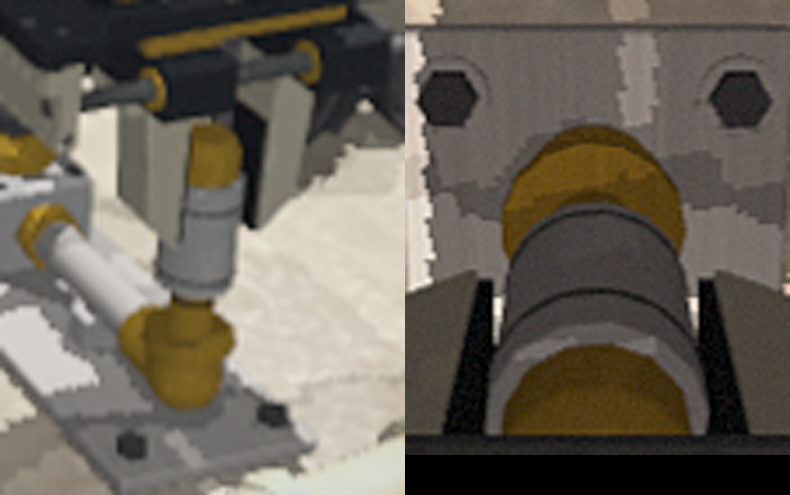

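The side view shows the sleeve threaded on the spigot with no contact force, its rim about 20 mm above the flange. I'll continue down.

Request:
drive_tool --increments '[{"tx": 0, "ty": 0.003, "tz": -0.015, "turn": 0, "grip": 1}, {"tx": 0, "ty": 0.004, "tz": -0.028, "turn": 0, "grip": 1}, {"tx": 0, "ty": 0.004, "tz": -0.04, "turn": 0, "grip": 1}, {"tx": 0, "ty": 0.004, "tz": -0.05, "turn": 0, "grip": 1}, {"tx": 0, "ty": 0.004, "tz": -0.056, "turn": 0, "grip": 1}, {"tx": 0, "ty": 0.004, "tz": -0.06, "turn": 0, "grip": 1}, {"tx": 0, "ty": 0.004, "tz": -0.06, "turn": 0, "grip": 1}]' --newtons 20

```text
clock: 7.85
position: [0.5982, -0.1741, 0.0718]
ee_rot: [-2.01, 2.407, -0.001]
force: [-7.1, -2.2, 19.9]
width: 0.326
```

Contact is 20 N at TCP z 0.0718, the expected seat height. I'll release, rise, close the fingers and probe the cap top.

Request:
drive_tool --increments '[{"tx": 0, "ty": 0, "tz": 0, "turn": 0, "grip": 0}, {"tx": 0, "ty": 0, "tz": 0, "turn": 0, "grip": -0.2}, {"tx": 0, "ty": 0, "tz": 0, "turn": 0, "grip": -0.2}, {"tx": 0, "ty": 0, "tz": 0, "turn": 0, "grip": -0.2}, {"tx": 0, "ty": 0, "tz": 0, "turn": 0, "grip": -0.2}, {"tx": 0, "ty": 0, "tz": 0.04, "turn": 0, "grip": -0.2}, {"tx": 0, "ty": 0, "tz": 0.09, "turn": 0, "grip": -0.2}, {"tx": 0, "ty": 0, "tz": 0.15, "turn": 0, "grip": -0.2}, {"tx": 0, "ty": 0, "tz": 0.2, "turn": 0, "grip": 1}, {"tx": 0, "ty": 0, "tz": 0.2, "turn": 0, "grip": 1}, {"tx": 0, "ty": 0, "tz": 0.2, "turn": 0, "grip": 1}, {"tx": 0, "ty": 0, "tz": 0.2, "turn": 0, "grip": 1}, {"tx": 0, "ty": 0, "tz": 0.2, "turn": 0, "grip": 1}, {"tx": 0, "ty": 0, "tz": 0.2, "turn": 0, "grip": 1}, {"tx": 0, "ty": 0, "tz": 0.2, "turn": 0, "grip": 1}, {"tx": 0, "ty": 0, "tz": 0.2, "turn": 0, "grip": 1}]' --newtons 20

```text
clock: 9.45
position: [0.5982, -0.1741, 0.1516]
ee_rot: [-2.01, 2.407, -0.001]
force: [0.6, 0.3, 0.6]
width: 0.007
```

```bash
python3 -c "
from m import *
s,im=brass('w7',.111,300)
snap('side','s7')
h=cv2.cvtColor(cv2.imread('pics/s7.png'),cv2.COLOR_BGR2HSV);m=cv2.inRange(h,(15,110,70),(32,255,255))[280:380,430:500]
k,_,st,ce=cv2.connectedComponentsWithStats(m)
print([(ce[i]+[430,280],st[i]) for i in range(1,k) if st[i,4]>20])
print('pred cap top/base centre',proj('side',[.598,-.1735,.111]),proj('side',[.598,-.1735,.094]),'rim',proj('side',[.598,-.1735,.048]))
"
```

```text
9.45 [ 0.5982 -0.1741  0.1516] jaw deg 169.73495343124253 0.007232259823837288
[314.5637 263.6663] [297 248  36  34 848] [ 0.5971 -0.1748  0.111 ] bbox [-0.0012  0.0002 -0.0406]
[(array([453.7059, 288.4902]), array([19,  0, 11, 16, 51], dtype=int32)), (array([463.6667, 325.4303]), array([ 27,  39,  14,  14, 165], dtype=int32)), (array([458.1014, 360.1926]), array([ 16,  68,  26,  23, 296], dtype=int32))]
pred cap top/base centre (np.float64(464.801850430686), np.float64(320.3521863933005)) (np.float64(463.8319650922456), np.float64(329.1647171817693)) rim (np.float64(461.27298260098314), np.float64(352.41603473201263))
```

The cap centroid in the side view, (463.7,325.4), matches the seated prediction. Next is a gentle press on the cap.

Request:
drive_tool --increments '[{"tx": 0, "ty": 0, "tz": -0.03, "turn": 0, "grip": 1}, {"tx": 0, "ty": 0, "tz": -0.06, "turn": 0, "grip": 1}, {"tx": 0, "ty": 0, "tz": -0.08, "turn": 0, "grip": 1}, {"tx": 0, "ty": 0, "tz": -0.092, "turn": 0, "grip": 1}, {"tx": 0, "ty": 0, "tz": -0.098, "turn": 0, "grip": 1}, {"tx": 0, "ty": 0, "tz": -0.102, "turn": 0, "grip": 1}, {"tx": 0, "ty": 0, "tz": -0.104, "turn": 0, "grip": 1}, {"tx": 0, "ty": 0, "tz": -0.104, "turn": 0, "grip": 1}]' --newtons 20

```text
clock: 10.35
position: [0.5992, -0.174, 0.1116]
ee_rot: [-2.009, 2.406, -0.004]
force: [-1.0, -0.1, 7.1]
width: 0.007
```

The probe touched at 0.1116 with 7 N, so the cap is at the seated height of 0.111 and the silencer is home. On to the handle.

Request:
drive_tool --increments '[{"tx": 0, "ty": 0, "tz": 0.05, "turn": 0, "grip": 1}, {"tx": 0, "ty": 0, "tz": 0.13, "turn": -0.1, "grip": 0.5}, {"tx": 0, "ty": 0, "tz": 0.23, "turn": -0.2, "grip": 0}, {"tx": 0, "ty": 0, "tz": 0.32, "turn": -0.3, "grip": -0.3}, {"tx": 0.01, "ty": 0.06, "tz": 0.32, "turn": -0.4, "grip": -0.3}, {"tx": 0.02, "ty": 0.13, "tz": 0.32, "turn": -0.5, "grip": -0.3}, {"tx": 0.027, "ty": 0.2, "tz": 0.32, "turn": -0.6, "grip": -0.3}, {"tx": 0.027, "ty": 0.235, "tz": 0.32, "turn": -0.7, "grip": -0.3}, {"tx": 0.027, "ty": 0.235, "tz": 0.32, "turn": -0.8, "grip": -0.3}, {"tx": 0.027, "ty": 0.235, "tz": 0.32, "turn": -0.9, "grip": -0.3}, {"tx": 0.027, "ty": 0.235, "tz": 0.32, "turn": -1, "grip": -0.3}, {"tx": 0.027, "ty": 0.235, "tz": 0.32, "turn": -1, "grip": -0.3}, {"tx": 0.027, "ty": 0.235, "tz": 0.32, "turn": -1, "grip": -0.3}, {"tx": 0.027, "ty": 0.235, "tz": 0.32, "turn": -1, "grip": -0.3}, {"tx": 0.027, "ty": 0.235, "tz": 0.32, "turn": -1, "grip": -0.3}]' --newtons 40

```text
clock: 11.85
position: [0.6099, -0.0801, 0.2395]
ee_rot: [-0.539, 3.09, -0.009]
force: [-0.0, -0.3, -0.3]
width: 0.65
```

```bash
python3 - <<'E'
from m import *
s,im=snap('wrist','w8'); Rm=R.from_rotvec(s['ee_rot']).as_matrix(); print(s['clock'],s['position'],s['width'],s['joints'])
c=camera_info('wrist');T=np.eye(4);T[:3,:3]=Rm;T[:3,3]=s['position'];T=T@np.array(c['hand_eye'])
def P(p): q=T[:3,:3].T@(np.array(p)-T[:3,3]); return (int(c['fx']*q[0]/q[2]+c['cx']),int(c['fy']*q[1]/q[2]+c['cy']))
o=im[:,:,::-1].copy()
ct=np.array([.622,-.0355]); a=np.radians(-104.7)
print('hub',P([*ct,.13]),'handle top',P([*(ct+.046*np.array([np.cos(a),np.sin(a)])),.1805]))
cv2.circle(o,P([*ct,.13]),3,(0,0,255),-1);cv2.circle(o,P([*(ct+.046*np.array([np.cos(a),np.sin(a)])),.1805]),3,(0,255,0),-1)
for t in np.arange(0,6.3,.1): cv2.circle(o,P([*(ct+.0525*np.array([np.cos(t),np.sin(t)])),.1195]),1,(255,0,255),-1)
cv2.imwrite('pics/o8.png',o)
E
```

```text
11.85 [ 0.6099 -0.0801  0.2395] 0.6504360059388493 [ 0.5232  0.508  -0.7293  1.5412  0.3576  1.2234  1.6518]
hub (357, 265) handle top (312, 257)
```

View pics/o8.png

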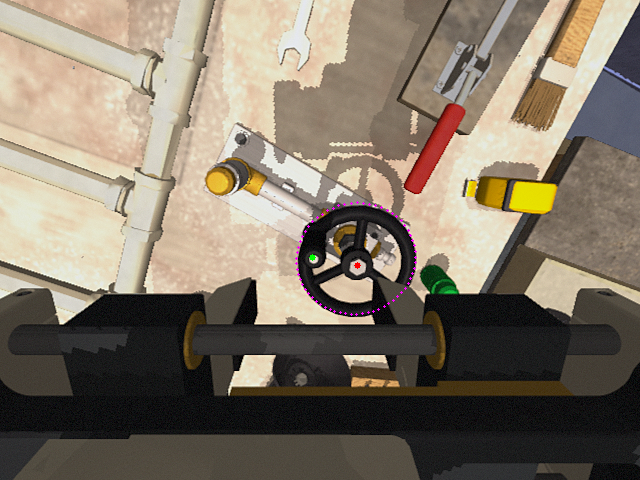

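The overlay fits: handle top at (313,258), hub at (357,265), and the silencer home at (228,178). I'll descend and grip the handle.

Request:
drive_tool --increments '[{"tx": 0, "ty": 0, "tz": -0.06, "turn": 0, "grip": -0.3}, {"tx": 0, "ty": 0, "tz": -0.12, "turn": 0, "grip": -0.3}, {"tx": 0, "ty": 0, "tz": -0.18, "turn": 0, "grip": -0.3}, {"tx": 0, "ty": 0, "tz": -0.22, "turn": 0, "grip": -0.3}, {"tx": 0, "ty": 0, "tz": -0.244, "turn": 0, "grip": -0.3}, {"tx": 0, "ty": 0, "tz": -0.244, "turn": 0, "grip": 0}, {"tx": 0, "ty": 0, "tz": -0.244, "turn": 0, "grip": 0.4}, {"tx": 0, "ty": 0, "tz": -0.244, "turn": 0, "grip": 1}, {"tx": 0, "ty": 0, "tz": -0.244, "turn": 0, "grip": 1}, {"tx": 0, "ty": 0, "tz": -0.244, "turn": 0, "grip": 1}, {"tx": 0, "ty": 0, "tz": -0.244, "turn": 0, "grip": 1}, {"tx": 0, "ty": 0, "tz": -0.244, "turn": 0, "grip": 1}, {"tx": 0, "ty": 0, "tz": -0.244, "turn": 0, "grip": 1}]' --newtons 40

```text
clock: 13.2
position: [0.6103, -0.0805, 0.1423]
ee_rot: [-0.538, 3.09, -0.01]
force: [0.1, -2.5, 4.4]
width: 0.185
```

```bash
cat > arc.py <<'E'
# rows for an arc about ct: from measured pose by deg (cw negative), n rows, shift in move units
from m import *
import sys
def arc(ct,r,degs,rise=True,zoff=0):
    s=observe(); p=s['position']; a0=np.arctan2(p[1]-ct[1],p[0]-ct[0])
    for d in degs:
        a=a0+np.radians(d); q=[ct[0]+r*np.cos(a)-p[0],ct[1]+r*np.sin(a)-p[1],d/360*.002]
        print(d,np.round(np.array(q)/.4,3).tolist())
    print('now',s['clock'],p,'r',np.hypot(p[0]-ct[0],p[1]-ct[1]),'ang',np.degrees(a0),s['force'],s['width'])
E
python3 -c "
from arc import *
arc([.622,-.0355],.046,range(-15,-301,-15))"
```

```text
-15 [-0.027, 0.013, -0.0]
-30 [-0.051, 0.031, -0.0]
-45 [-0.07, 0.054, -0.001]
-60 [-0.082, 0.082, -0.001]
-75 [-0.086, 0.112, -0.001]
-90 [-0.082, 0.142, -0.001]
-105 [-0.071, 0.169, -0.001]
-120 [-0.052, 0.193, -0.002]
-135 [-0.029, 0.212, -0.002]
-150 [-0.001, 0.223, -0.002]
-165 [0.029, 0.228, -0.002]
-180 [0.058, 0.224, -0.002]
-195 [0.086, 0.212, -0.003]
-210 [0.11, 0.194, -0.003]
-225 [0.129, 0.171, -0.003]
-240 [0.14, 0.143, -0.003]
-255 [0.144, 0.113, -0.004]
-270 [0.141, 0.083, -0.004]
-285 [0.129, 0.056, -0.004]
-300 [0.111, 0.032, -0.004]
now 13.2 [ 0.6103 -0.0805  0.1423] r 0.04651449488761984 ang -104.6293473188296 [ 0.1331 -2.4948  4.4303] 0.18540111659956612
```

Gripped: the opening reads 17 mm on the 18 mm post. First a clockwise arc of 150°, then I check forces.

Request:
drive_tool --increments '[{"tx": -0.027, "ty": 0.013, "tz": 0, "turn": 0, "grip": 1}, {"tx": -0.051, "ty": 0.031, "tz": 0, "turn": 0, "grip": 1}, {"tx": -0.07, "ty": 0.054, "tz": -0.001, "turn": 0, "grip": 1}, {"tx": -0.082, "ty": 0.082, "tz": -0.001, "turn": 0, "grip": 1}, {"tx": -0.086, "ty": 0.112, "tz": -0.001, "turn": 0, "grip": 1}, {"tx": -0.086, "ty": 0.112, "tz": -0.001, "turn": 0, "grip": 1}, {"tx": -0.086, "ty": 0.112, "tz": -0.001, "turn": 0, "grip": 1}]' --newtons 40

```text
clock: 13.9
position: [0.5767, -0.0334, 0.1419]
ee_rot: [-0.541, 3.086, -0.007]
force: [9.5, 2.2, -7.2]
width: 0.185
```

```bash
python3 -c "
from arc import *
arc([.622,-.0355],.046,range(-15,-196,-15))"
```

```text
-15 [0.004, 0.03, -0.0]
-30 [0.016, 0.057, -0.0]
-45 [0.036, 0.08, -0.001]
-60 [0.06, 0.097, -0.001]
-75 [0.089, 0.107, -0.001]
-90 [0.119, 0.11, -0.001]
-105 [0.148, 0.104, -0.001]
-120 [0.175, 0.092, -0.002]
-135 [0.198, 0.072, -0.002]
-150 [0.215, 0.048, -0.002]
-165 [0.226, 0.019, -0.002]
-180 [0.228, -0.011, -0.002]
-195 [0.223, -0.04, -0.003]
now 13.9 [ 0.5767 -0.0334  0.1419] r 0.04532839106350806 ang 177.3441801123436 [ 9.5221  2.2347 -7.2082] 0.1854233019604366
```

Following well. I'll shift the centre about 1 mm in +x and continue.

Request:
drive_tool --increments '[{"tx": 0.005, "ty": 0.03, "tz": 0, "turn": 0, "grip": 1}, {"tx": 0.018, "ty": 0.057, "tz": 0, "turn": 0, "grip": 1}, {"tx": 0.038, "ty": 0.08, "tz": -0.001, "turn": 0, "grip": 1}, {"tx": 0.062, "ty": 0.097, "tz": -0.001, "turn": 0, "grip": 1}, {"tx": 0.091, "ty": 0.107, "tz": -0.001, "turn": 0, "grip": 1}, {"tx": 0.121, "ty": 0.11, "tz": -0.001, "turn": 0, "grip": 1}, {"tx": 0.121, "ty": 0.11, "tz": -0.001, "turn": 0, "grip": 1}, {"tx": 0.121, "ty": 0.11, "tz": -0.001, "turn": 0, "grip": 1}]' --newtons 40

```text
clock: 14.7
position: [0.6248, 0.0099, 0.1413]
ee_rot: [-0.541, 3.087, -0.01]
force: [1.8, -5.5, 0.7]
width: 0.188
```

```bash
python3 -c "
from arc import *
from scipy.optimize import least_squares
p=observe()['position'][:2]
P=np.array([[.6103,-.0805],[.5767,-.0334],p])
f=least_squares(lambda c:np.hypot(*(P-c).T)-.046,[.622,-.0355]);print('ct',f.x,f.fun)
arc(f.x,.046,range(-15,-136,-15))"
```

```text
ct [ 0.6226 -0.0361] [ 0.0001 -0.      0.0001]
-15 [0.03, -0.006, -0.0]
-30 [0.057, -0.018, -0.0]
-45 [0.08, -0.038, -0.001]
-60 [0.097, -0.062, -0.001]
-75 [0.107, -0.091, -0.001]
-90 [0.109, -0.121, -0.001]
-105 [0.104, -0.15, -0.001]
-120 [0.091, -0.177, -0.002]
-135 [0.072, -0.2, -0.002]
now 14.7 [0.6248 0.0099 0.1413] r 0.046085861121148125 ang 87.21083471688897 [ 1.8444 -5.4999  0.6699] 0.18813561295716336
```

Request:
drive_tool --increments '[{"tx": 0.03, "ty": -0.006, "tz": 0, "turn": 0, "grip": 1}, {"tx": 0.057, "ty": -0.018, "tz": 0, "turn": 0, "grip": 1}, {"tx": 0.08, "ty": -0.038, "tz": -0.001, "turn": 0, "grip": 1}, {"tx": 0.097, "ty": -0.062, "tz": -0.001, "turn": 0, "grip": 1}, {"tx": 0.105, "ty": -0.083, "tz": -0.001, "turn": 0, "grip": 1}, {"tx": 0.105, "ty": -0.083, "tz": -0.001, "turn": 0, "grip": 1}, {"tx": 0.105, "ty": -0.083, "tz": -0.001, "turn": 0, "grip": 1}]' --newtons 40

```text
clock: 15.4
position: [0.6676, -0.0246, 0.141]
ee_rot: [-0.538, 3.086, -0.011]
force: [2.1, -3.7, 2.6]
width: 0.19
```

```bash
python3 -c "
from arc import *
arc([.6226,-.0361],.046,[-5,-10,-15,-20,-25,-30,-35])"
```

```text
-5 [0.001, -0.01, -0.0]
-10 [0.002, -0.02, -0.0]
-15 [0.002, -0.03, -0.0]
-20 [0.002, -0.04, -0.0]
-25 [0.001, -0.05, -0.0]
-30 [-0.002, -0.06, -0.0]
-35 [-0.005, -0.069, -0.0]
now 15.4 [ 0.6676 -0.0246  0.141 ] r 0.046441135277940186 ang 14.319068021811958 [ 2.1381 -3.6681  2.57  ] 0.19014530934746696
```

Request:
drive_tool --increments '[{"tx": 0.001, "ty": -0.01, "tz": 0, "turn": 0, "grip": 1}, {"tx": 0.002, "ty": -0.02, "tz": 0, "turn": 0, "grip": 1}, {"tx": 0.002, "ty": -0.03, "tz": 0, "turn": 0, "grip": 1}, {"tx": 0.002, "ty": -0.04, "tz": 0, "turn": 0, "grip": 1}, {"tx": 0.001, "ty": -0.05, "tz": 0, "turn": 0, "grip": 1}, {"tx": 0.001, "ty": -0.05, "tz": 0, "turn": 0, "grip": 1}]' --newtons 40

```text
clock: 16.0
position: [0.6681, -0.0448, 0.141]
ee_rot: [-0.538, 3.086, -0.011]
force: [2.9, 2.9, 0.1]
width: 0.188
```

Request:
drive_tool --increments '[{"tx": 0, "ty": -0.005, "tz": 0, "turn": 0, "grip": 1}, {"tx": 0, "ty": -0.005, "tz": 0, "turn": 0, "grip": 1}, {"tx": 0, "ty": -0.005, "tz": 0, "turn": 0, "grip": 1}]' --newtons 40

```text
clock: 16.3
position: [0.6681, -0.0451, 0.1411]
ee_rot: [-0.539, 3.085, -0.007]
force: [2.5, 6.5, -1.7]
width: 0.182
```

Request:
drive_tool --increments '[{"tx": -0.001, "ty": -0.008, "tz": 0, "turn": 0, "grip": 1}, {"tx": -0.001, "ty": -0.012, "tz": 0, "turn": 0, "grip": 1}, {"tx": -0.001, "ty": -0.012, "tz": 0, "turn": 0, "grip": 1}, {"tx": -0.001, "ty": -0.012, "tz": 0, "turn": 0, "grip": 1}]' --newtons 40

```text
clock: 16.7
position: [0.6679, -0.0458, 0.1411]
ee_rot: [-0.544, 3.083, 0.0]
force: [4.6, 12.6, -2.6]
width: 0.187
```

```bash
python3 -c "
from arc import *
arc([.6226,-.0361],.046,[0])"
```

```text
0 [-0.001, 0.0, 0.0]
now 16.7 [ 0.6679 -0.0458  0.1411] r 0.046354523190793924 ang -12.015660164960098 [ 4.6147 12.5891 -2.631 ] 0.1871922570457486
```

The wheel is hard against the stop at TCP angle about −11°: 12.6 N tangential with almost no motion, and this matches the valve's x axis at −10.5°. Taking out compliance, the unloaded zero is about −10.4°. Now 720° anticlockwise in calls.

```bash
python3 -c "
from arc import *
arc([.6226,-.0361],.046,range(15,286,15))"
```

```text
15 [0.001, 0.03, 0.0]
30 [-0.004, 0.06, 0.0]
45 [-0.017, 0.087, 0.001]
60 [-0.036, 0.11, 0.001]
75 [-0.061, 0.127, 0.001]
90 [-0.089, 0.137, 0.001]
105 [-0.119, 0.139, 0.001]
120 [-0.149, 0.134, 0.002]
135 [-0.176, 0.121, 0.002]
150 [-0.199, 0.101, 0.002]
165 [-0.216, 0.076, 0.002]
180 [-0.226, 0.048, 0.002]
195 [-0.228, 0.018, 0.003]
210 [-0.223, -0.011, 0.003]
225 [-0.21, -0.038, 0.003]
240 [-0.19, -0.061, 0.003]
255 [-0.166, -0.078, 0.004]
270 [-0.137, -0.088, 0.004]
285 [-0.107, -0.091, 0.004]
now 16.7 [ 0.6679 -0.0458  0.1411] r 0.046354523190793924 ang -12.015660164960098 [ 4.6147 12.5891 -2.631 ] 0.1871922570457486
```

Request:
drive_tool --increments '[{"tx": 0.001, "ty": 0.03, "tz": 0, "turn": 0, "grip": 1}, {"tx": -0.004, "ty": 0.06, "tz": 0, "turn": 0, "grip": 1}, {"tx": -0.017, "ty": 0.087, "tz": 0.001, "turn": 0, "grip": 1}, {"tx": -0.036, "ty": 0.11, "tz": 0.001, "turn": 0, "grip": 1}, {"tx": -0.061, "ty": 0.127, "tz": 0.001, "turn": 0, "grip": 1}, {"tx": -0.089, "ty": 0.137, "tz": 0.001, "turn": 0, "grip": 1}, {"tx": -0.119, "ty": 0.139, "tz": 0.001, "turn": 0, "grip": 1}, {"tx": -0.149, "ty": 0.134, "tz": 0.002, "turn": 0, "grip": 1}, {"tx": -0.176, "ty": 0.121, "tz": 0.002, "turn": 0, "grip": 1}, {"tx": -0.199, "ty": 0.101, "tz": 0.002, "turn": 0, "grip": 1}, {"tx": -0.216, "ty": 0.076, "tz": 0.002, "turn": 0, "grip": 1}, {"tx": -0.226, "ty": 0.048, "tz": 0.002, "turn": 0, "grip": 1}, {"tx": -0.228, "ty": 0.018, "tz": 0.003, "turn": 0, "grip": 1}, {"tx": -0.223, "ty": -0.011, "tz": 0.003, "turn": 0, "grip": 1}, {"tx": -0.21, "ty": -0.038, "tz": 0.003, "turn": 0, "grip": 1}, {"tx": -0.19, "ty": -0.061, "tz": 0.003, "turn": 0, "grip": 1}, {"tx": -0.166, "ty": -0.078, "tz": 0.004, "turn": 0, "grip": 1}, {"tx": -0.137, "ty": -0.088, "tz": 0.004, "turn": 0, "grip": 1}, {"tx": -0.137, "ty": -0.088, "tz": 0.004, "turn": 0, "grip": 1}]' --newtons 40

```text
clock: 18.6
position: [0.6137, -0.0815, 0.1424]
ee_rot: [-0.543, 3.083, 0.0]
force: [2.0, -0.0, -1.9]
width: 0.186
```

```bash
python3 -c "
from arc import *
arc([.6226,-.0361],.046,range(15,286,15))"
```

```text
15 [0.03, -0.001, 0.0]
30 [0.06, 0.005, 0.0]
45 [0.086, 0.018, 0.001]
60 [0.109, 0.038, 0.001]
75 [0.126, 0.063, 0.001]
90 [0.135, 0.091, 0.001]
105 [0.137, 0.121, 0.001]
120 [0.131, 0.151, 0.002]
135 [0.118, 0.177, 0.002]
150 [0.098, 0.2, 0.002]
165 [0.073, 0.217, 0.002]
180 [0.045, 0.226, 0.002]
195 [0.015, 0.228, 0.003]
210 [-0.015, 0.222, 0.003]
225 [-0.042, 0.209, 0.003]
240 [-0.064, 0.189, 0.003]
255 [-0.081, 0.164, 0.004]
270 [-0.09, 0.136, 0.004]
285 [-0.092, 0.106, 0.004]
now 18.6 [ 0.6137 -0.0815  0.1424] r 0.0462258309439534 ang -101.14630206389978 [ 1.9818 -0.027  -1.856 ] 0.18592612032979805
```

Request:
drive_tool --increments '[{"tx": 0.03, "ty": -0.001, "tz": 0, "turn": 0, "grip": 1}, {"tx": 0.06, "ty": 0.005, "tz": 0, "turn": 0, "grip": 1}, {"tx": 0.086, "ty": 0.018, "tz": 0.001, "turn": 0, "grip": 1}, {"tx": 0.109, "ty": 0.038, "tz": 0.001, "turn": 0, "grip": 1}, {"tx": 0.126, "ty": 0.063, "tz": 0.001, "turn": 0, "grip": 1}, {"tx": 0.135, "ty": 0.091, "tz": 0.001, "turn": 0, "grip": 1}, {"tx": 0.137, "ty": 0.121, "tz": 0.001, "turn": 0, "grip": 1}, {"tx": 0.131, "ty": 0.151, "tz": 0.002, "turn": 0, "grip": 1}, {"tx": 0.118, "ty": 0.177, "tz": 0.002, "turn": 0, "grip": 1}, {"tx": 0.098, "ty": 0.2, "tz": 0.002, "turn": 0, "grip": 1}, {"tx": 0.073, "ty": 0.217, "tz": 0.002, "turn": 0, "grip": 1}, {"tx": 0.045, "ty": 0.226, "tz": 0.002, "turn": 0, "grip": 1}, {"tx": 0.015, "ty": 0.228, "tz": 0.003, "turn": 0, "grip": 1}, {"tx": -0.015, "ty": 0.222, "tz": 0.003, "turn": 0, "grip": 1}, {"tx": -0.042, "ty": 0.209, "tz": 0.003, "turn": 0, "grip": 1}, {"tx": -0.064, "ty": 0.189, "tz": 0.003, "turn": 0, "grip": 1}, {"tx": -0.081, "ty": 0.164, "tz": 0.004, "turn": 0, "grip": 1}, {"tx": -0.09, "ty": 0.136, "tz": 0.004, "turn": 0, "grip": 1}, {"tx": -0.09, "ty": 0.136, "tz": 0.004, "turn": 0, "grip": 1}]' --newtons 40

```text
clock: 20.5
position: [0.5776, -0.0281, 0.1439]
ee_rot: [-0.54, 3.082, 0.001]
force: [5.1, -3.1, -6.1]
width: 0.186
```

```bash
python3 -c "
from arc import *
arc([.6226,-.0361],.046,range(15,181,15))"
```

```text
15 [-0.002, -0.03, 0.0]
30 [0.004, -0.059, 0.0]
45 [0.018, -0.086, 0.001]
60 [0.038, -0.108, 0.001]
75 [0.064, -0.124, 0.001]
90 [0.092, -0.133, 0.001]
105 [0.122, -0.135, 0.001]
120 [0.152, -0.128, 0.002]
135 [0.178, -0.114, 0.002]
150 [0.2, -0.094, 0.002]
165 [0.217, -0.069, 0.002]
180 [0.226, -0.04, 0.002]
now 20.5 [ 0.5776 -0.0281  0.1439] r 0.0457262922297571 ang 169.891559690129 [ 5.0985 -3.0561 -6.1461] 0.1864010351481317
```

Request:
drive_tool --increments '[{"tx": -0.002, "ty": -0.03, "tz": 0, "turn": 0, "grip": 1}, {"tx": 0.004, "ty": -0.059, "tz": 0, "turn": 0, "grip": 1}, {"tx": 0.018, "ty": -0.086, "tz": 0.001, "turn": 0, "grip": 1}, {"tx": 0.038, "ty": -0.108, "tz": 0.001, "turn": 0, "grip": 1}, {"tx": 0.064, "ty": -0.124, "tz": 0.001, "turn": 0, "grip": 1}, {"tx": 0.092, "ty": -0.133, "tz": 0.001, "turn": 0, "grip": 1}, {"tx": 0.122, "ty": -0.135, "tz": 0.001, "turn": 0, "grip": 1}, {"tx": 0.152, "ty": -0.128, "tz": 0.002, "turn": 0, "grip": 1}, {"tx": 0.178, "ty": -0.114, "tz": 0.002, "turn": 0, "grip": 1}, {"tx": 0.2, "ty": -0.094, "tz": 0.002, "turn": 0, "grip": 1}, {"tx": 0.217, "ty": -0.069, "tz": 0.002, "turn": 0, "grip": 1}, {"tx": 0.226, "ty": -0.042, "tz": 0.002, "turn": 0, "grip": 1}, {"tx": 0.226, "ty": -0.042, "tz": 0.002, "turn": 0, "grip": 1}, {"tx": 0.226, "ty": -0.042, "tz": 0.002, "turn": 0, "grip": 1}, {"tx": 0.226, "ty": -0.042, "tz": 0.002, "turn": 0, "grip": 1}]' --newtons 40

```text
clock: 22.0
position: [0.6684, -0.0441, 0.145]
ee_rot: [-0.541, 3.08, 0.002]
force: [1.5, 2.0, 0.3]
width: 0.187
```

```bash
python3 -c "
from arc import *
arc([.6226,-.0361],.046,[0])
for n in('side','top','wrist'): snap(n,n+'9')
def cap(n,x0,y0,x1,y1):
    h=cv2.cvtColor(cv2.imread('pics/%s9.png'%n),cv2.COLOR_BGR2HSV);m=cv2.inRange(h,(15,110,70),(32,255,255))[y0:y1,x0:x1]
    k,_,st,ce=cv2.connectedComponentsWithStats(m);print(n,[(ce[i]+[x0,y0],st[i,2:]) for i in range(1,k) if st[i,4]>20])
cap('side',430,300,500,380)
a=cv2.imread('pics/side9.png')[180:400,330:530];b=cv2.imread('pics/wrist9.png')
o=np.zeros((600,800,3),np.uint8);o[:440,:400]=cv2.resize(a,(400,440),interpolation=2);o[:300,400:]=cv2.resize(b,(400,300))
o[300:560,400:]=cv2.resize(cv2.imread('pics/top9.png')[170:340,230:490],(400,260));cv2.imwrite('pics/fin.png',o)"
```

```text
0 [-0.001, 0.0, 0.0]
now 22.0 [ 0.6684 -0.0441  0.145 ] r 0.04652267246770702 ang -9.910438562244178 [1.4504 1.9702 0.2911] 0.18658696190795934
side [(array([463.8547, 325.186 ]), array([ 15,  15, 172], dtype=int32)), (array([458.0808, 360.0471]), array([ 26,  23, 297], dtype=int32))]
```

View pics/fin.png

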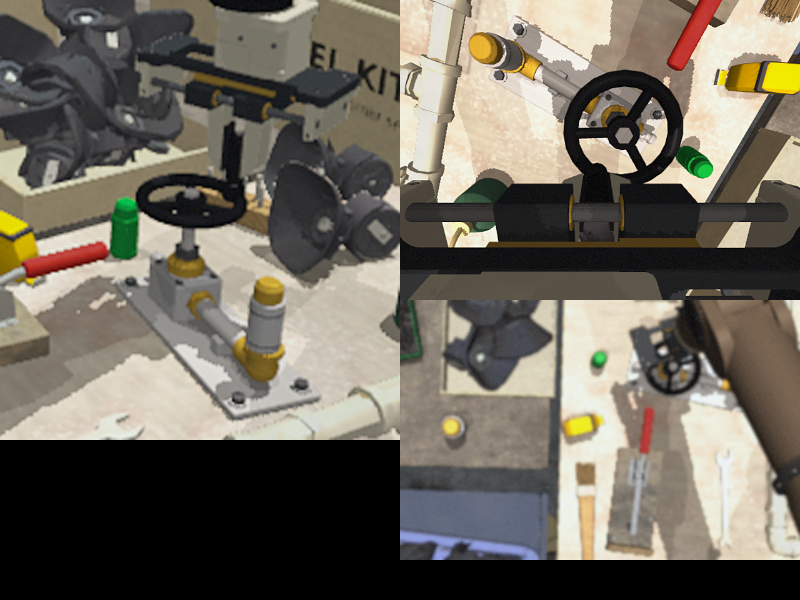

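The final view shows the silencer seated on the flange, the handle held in the jaws and the bystanders in place. The wheel is at 720° ± 1°, so I'm handing it in.

```bash
python3 -c "
from cell import *
print(sign_off())"
```

```text
the job is handed in; nothing more can be done
None
```

The valve is ready and handed in at about 22 s: the silencer is home, the wheel is two turns open, and the gripper still holds the handle at 40 N.

- **Silencer:** I picked the smaller grey sleeve and slid it onto the spigot until it met the shoulder at the expected height (20 N). I let go and pressed the cap lightly; it sat at 111.6 mm against 111 mm nominal. The final side view showed the cap in the same place.
- **Wheel:** I turned it clockwise to a firm stop, with 12.6 N on the handle and almost no movement. The stop was at about −10.4°, agreeing with the valve's own x axis at −10.5°. I then opened it two turns, ending at −9.9°. That is 720° to within about 1°, and the tool rose about 4 mm as expected.
- **Bystanders:** the ones visible in the last pictures (spanner, tape measure, green sleeve, big sleeve) look undisturbed. I did not check the pipe tee at the end; nothing went near it.

**Checks that disagreed:** two early looks from an unsettled arm differed by several mm on the spigot position. I measured again at rest before fitting. The sleeve was also held about 4° off upright in the jaws, but it went on without binding. One early move call was refused for missing fields, and nothing moved.

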